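Take the 100 g check weight from its latched case and stand it on the balance

TASK

Get the balance ready for its daily check: swing the latch of the grey weight case free, open the lid right back and leave it open, then take out the 100 g weight - the second largest of the four, which stand in the wells in any order - and stand it gently upright in the middle of the balance pan, inside the engraved ring. Leave the other three weights standing in their wells and do not disturb the things around.

Things in the scene. Friction and masses are not known exactly. Their poses are not given: they have to be found in the camera images.
- weight_case: grey plastic case fixed on the bench, 104 mm (its x) by 176 mm (its y), 65 mm high shut. Origin: centre of the underside; its front, with the latch, faces its -x, to the robot. Base 30 mm high, walls 4 mm. Inside, a black insert (top 16 mm above the bench) has four equal round wells, 34 mm across, in a row at x = -10 mm, y = -63, -21, +21, +63 mm; their floors lie 8 mm above the bench
- latch (a joint): angle of the steel latch lever in the middle of the case's front: 0 = upright, its claw hooked over the lip of the lid, so that the lid cannot rise; grows to 1.25 rad as it is pulled towards the robot (case -x) and down. From 0.25 rad the claw is off the lip, from 0.6 rad well clear. Stiff hinge (about 2 N at the tip): it stays where it is left
- latch_tip (a point): middle of the rolled end of the latch lever, 24 mm wide along the case's y, 6 mm thick: 49 mm from the lever's hinge line; when shut it stands 60 mm above the bench and 21 mm in front of the case's front face, so that it can be pinched across its width from above
- latch_hinge (a point): middle of the latch lever's hinge line, which runs along the case's y, 14 mm above the bench, 4 mm in front of the case's front face
- case_lid (a joint): angle of the case's lid about its hinge on the back edge: 0 = shut, grows to 1.85 rad as it opens upward and back. The lid is a shell 34 mm deep; its hinge is stiff (about 2 to 3 N at the knob) and it stays where it is left. 1.6 rad or more is right back and leaves room above the wells
- lid_knob (a point): grip point of the black round knob on top of the lid near its front edge: middle of the knob's head, which is 19 mm across and 9 mm high; the knob's top lies 7 mm above this point and the lid's top face 17 mm below it. 88 mm in front of the hinge line and 51 mm above it while shut (81.5 mm above the bench)
- lid_hinge (a point): middle of the lid's hinge line, which runs along the case's y, on the back edge of the case, 30.5 mm above the bench
- weight_100: the 100 g weight, the second largest: polished steel cylinder 22 mm across and 27 mm high, then a neck 9 mm thick, then a round knob 14 mm across whose sides run from 31 to 38.5 mm; 40 mm high in all. Origin: centre of the underside, z along its axis. It starts upright in one of the four wells
- weight_200: the 200 g weight, the largest, of the same shape: 28 mm across, 50 mm high, knob 16 mm across
- weight_50: the 50 g weight, of the same shape: 18 mm across, 32 mm high, knob 11 mm across
- weight_20: the 20 g weight, the smallest, of the same shape: 13 mm across, 24 mm high, knob 8 mm across
- balance: low white balance fixed on the bench, 140 mm (its x) by 105 mm (its y), with its display and keys towards the robot (its -x) and a round steel pan behind them. Origin: centre of the underside
- pan_centre (a point): centre of the top face of the balance's round steel pan, 85 mm across, 40 mm above the bench; an engraved ring of 52 mm diameter marks the middle: a 100 g weight standing wholly inside it is well placed
- forceps: steel forceps lying on the bench, 126 mm long, 8 mm high; origin in the middle of the underside. Not needed
- microtube: small clear plastic tube lying on the bench, 41 by 13 by 20 mm. Not needed
- reagent_bottle: glass bottle with a screw cap, 56 mm across, 110 mm high, standing. Not needed
- ph_box: small flat box, 82 by 50 by 9 mm. Not needed
- label_tape: roll of tape lying flat, 65 mm across, 19 mm high. Not needed

How it is judged (in metres and radians):
On the way, in this order (a step that is already met when the one before it is completed fails the run):
1. the latch lever is swung well clear (0.6 rad or more) while the lid is still shut (value of joint latch above 0.6 rad and value of joint case_lid below 0.1 rad), for 0.1 s.
2. the lid is opened right back (1.6 rad or more) with the 100 g weight still in the case (value of joint case_lid above 1.6 rad and horizontal distance between weight_100 and weight_case below 0.09 m), for 0.1 s.
3. the 100 g weight is lifted out of its well (z of weight_100 in the frame of weight_case above 0.03 m), for 0.1 s.
At the end, for the whole second after the job is handed in: The 100 g weight stands released, upright and at rest on the balance pan with its centre within 15 mm of the pan's centre; the lid is still open (1.5 rad or more); the other three weights stand upright in their own wells (horizontal distance between weight_100 and pan_centre below 0.015 m and z of weight_100 in the frame of pan_centre between -0.004 and 0.004 m and angle between weight_100's own z axis and vertical below 0.1 rad and linear speed of weight_100 below 0.02 m/s and contact force between weight_100 and balance above 0.5 N and value of joint case_lid above 1.5 rad and distance of each of weight_20, weight_50, weight_200 from where it was at the start of the episode below 0.03 m and angle between each of weight_20, weight_50, weight_200's own z axis and vertical below 0.2 rad); the robot touches nothing.
It fails at once if the 100 g weight is dropped on the pan: it comes down on it at over 0.4 m/s (a fall of more than about 1 cm) (horizontal distance between weight_100 and pan_centre below 0.05 m and z of weight_100 in the frame of pan_centre below 0.012 m and linear speed of weight_100 above 0.4 m/s).
It fails at once if the balance is struck or pressed with more than 30 N (contact force between anything else and balance above 30 N).
It fails at once if the 20, 50 or 200 g weight is lifted out of its well (z of any of weight_20, weight_50, weight_200 in the frame of weight_case above 0.03 m).
It fails at once if a thing standing around (forceps, small tube, bottle, flat box, tape) is shifted by more than 30 mm (distance of any of forceps, microtube, reagent_bottle, ph_box, label_tape from where it was at the start of the episode above 0.03 m).
It also fails if it takes over 58 s, if anything falls off the work surface, if the arm or the gripper's body presses on something with over 40 N, if the wrist force passes 120 N, or if a joint passes its speed limit or range.

ROBOT

A 6-joint arm with a two-finger parallel gripper is mounted at the origin on a cart in front of the work surface, level with it; the furniture and walls round the work are solid. World frame = base frame: x ahead of the robot, y to its left, z up, the work surface at z = 0. Lengths are in mm, angles in degrees, forces in N, time in s.
With the tool pointing down it reaches from about 350 to 975 mm from the base axis. Payload 4.9 kg.
Tool frame: the origin (TCP) lies at the very end of the fingers, on their centre line; the grasp point (between the pads) lies ctrl.pinch_z behind it (ctrl.pinch_z is the distance from the TCP to the grasp point, in mm); z points along the fingers, y is the line along which they close (so a half turn about z gives the same grasp; the last joint's range is limited). The gripper opens to 85 mm and grips with 20 to 120 N. Pads are 22 mm wide; open, the fingers measure 114 mm over their backs; the gripper's body (76 mm by 85 mm) begins 54 mm behind the grasp point. The pads swing forward as they close: fully open they stand 13 mm farther back than shut.
Start: joints at [58.041, 3.019, 92.412, -0, 84.569, -6.818], TCP at [265.521, 565.774, 231.304] pointing down, gripper open.
Joint ranges: [-172.51, 172.51], [-57.92, 126.97], [3.15, 148.05], [-58.71, 238.71], [5.1, 150.11], [-179.66, 179.66]. Speed limits (degrees/s): [147.25, 147.25, 180, 180, 180, 180].

INTERFACE

Orientations are given as [roll, pitch, yaw] about the fixed x, y, z axes, in that order (R = Rz(yaw) Ry(pitch) Rx(roll)).
In Python, from station import monitor, optics, ctrl gives the robot as it stands.
- The arm moves only by the tool step_arm, never from a script. Its argument "moves" is text: rows parted by semicolons, each of 7 numbers parted by spaces: the shift along the world's x, y, z normalised to -1 to 1, where 1 is 50 cm, then the turn, a rotation vector about the world's x, y, z normalised to -1 to 1, where 1 is pi rad, then the opening, from -1 (shut) to 1 (fully open). A call has 1 to 20 rows; each row is the pose to reach, as a shift and turn from the pose commanded when the call began, turning the shorter way round; what a row does not reach only later rows make up. A row lasts 1/12 s, in which the tool goes at most 41.7 mm and 7.16 degrees, less where a joint would pass 70% of its speed; a pose out of reach is approached as far as the arm can. A call with a number of a shift or a turn outside -1 to 1 is refused whole. A call with a gripper value outside its range is refused whole. The fingers move at their own pace and stop on an object; "squeeze" is the grip in N (left out, the last holds). Time passes only in rows, so rows that repeat a pose let the fingers close. It gives the time, the measured TCP pose, the force, the opening and the grip force at its end, in the units of the state.
- monitor.get_state(): the state, without advancing time (a new reading comes with each control period).
- optics.grab_frame(name): name is "side" or "top" or "wrist"; returns (picture, depth): 400x640x3 uint8, red, green, blue; 400x640 float32, mm along the optical axis (not along the pixel's ray), 0 where there is no reading.
- optics.camera_model(name): a dict with "intrinsics" (3x3 intrinsics, pixels), "R" (3x3) and "t" (3): a world point X has camera coordinates R X + t; the wrist camera has in their place "hand_eye" (4x4, takes a point from camera to tool coordinates, whose origin is the TCP and whose axes are the flange's). Camera axes: x right, y down, z forward; pixel columns grow to the right and rows downward; lengths in mm; the calibration is good to about 2 mm. A picture is of the moment at which its call begins: read the wrist's pose just before it. camera_model takes no time and is no camera call.
- ctrl.finish_job(): hands the job in; it is judged then, once.
Trained networks look in the newest picture that a camera, given by its name, has taken for a name from the list of things; names that differ only in an ending like _2 or _b are one class to them, and where a whole thing is asked for, a point or a joint stands for the part that bears it (a point fixed in the world has none). Each returns a list of dicts, best first, with "p" (0 to 1); they miss things now and then, are a little off and sometimes report something else, mostly with a low value. They report only what shows in the picture. A call takes as long as a camera call.
- optics.masks_of(camera, thing): "pixels" (400x640 bool, what is visible of it) and "at" ([column, row] in pixels, amid what is visible of it).
The state is a dict: "time_s": time; "joints": joint angles; "qd": joint speeds; "tau": joint torques, N m; "tool_pos": TCP position; "tool_rot": TCP orientation; "ft_force": force on the tool from outside, world axes, zero at the start; "moment": the same for the moment, N m; "opening": finger opening in mm; "finger_force": force on a finger pad.
Only numpy, scipy, OpenCV 4.12 (cv2) and the standard library are available. Lean on these libraries where they do the work, as an engineer would, in place of code of your own. Each camera call takes 0.05 s, during which the arm holds its last target. There are 200 camera calls.

## Working session

There is one attempt and no reset: what is moved stays moved. The work goes in short steps, Python scripts to look and compute and a tool call to move; the robot and the scene stay as the last step left them, time stands still between calls to the robot, and variables do not carry over. Pictures are saved under pics/ and viewed, at most 10 in all, crops included, and the job is handed in when it is done.

Besides the shell and the picture viewer there is one more tool, called after "Request:" in YAML: its name, and indented under it one key for each argument. step_arm: Moves the arm, as the interface text tells. Its arguments: {"type":"object","properties":{"moves":{"type":"string"},"squeeze":{"type":"number"}},"required":["moves"]}

```bash
mkdir -p pics; cat > h.py <<'E'
import numpy as np, cv2
from station import monitor, optics, ctrl
from scipy.spatial.transform import Rotation as Rn
def cam(name):
    m=optics.camera_model(name); K=np.array(m["intrinsics"])
    if name=="wrist":
        s=monitor.get_state(); T=np.eye(4)
        T[:3,:3]=Rn.from_euler('xyz',s["tool_rot"],degrees=True).as_matrix(); T[:3,3]=s["tool_pos"]
        T=T@np.array(m["hand_eye"]); R=T[:3,:3].T; return K,R,-R@T[:3,3]
    return K,np.array(m["R"]),np.array(m["t"])
def cloud(depth,c):
    K,R,t=c; v,u=np.mgrid[:400,:640]
    P=np.stack([(u-K[0,2])/K[0,0]*depth,(v-K[1,2])/K[1,1]*depth,depth],-1)
    return (P-t)@R   # R^T(P-t)
def proj(X,c):
    K,R,t=c; q=K@(R@np.array(X)+t); return q[:2]/q[2]
E
python3 - <<'E'
from h import *
s=monitor.get_state(); print(s["tool_pos"],s["tool_rot"],s["opening"],ctrl.pinch_z,s["time_s"])
for n in ("top","side"):
    c=cam(n); im,d=optics.grab_frame(n); cv2.imwrite(f"pics/{n}0.png",im[...,::-1])
    P=cloud(d,c); print(n,"campos",-c[1].T@c[2])
    for th in ("weight_case","case_lid","lid_knob","latch","balance","pan_centre","reagent_bottle","label_tape","ph_box","forceps","microtube"):
        for r in optics.masks_of(n,th)[:1]:
            m=r["pixels"]&(d>0); Q=P[m]
            if len(Q): print(th,round(r["p"],2),np.round(r["at"]),m.sum(),"med",np.median(Q,0).round(),"lo",np.percentile(Q,2,axis=0).round(),"hi",np.percentile(Q,98,axis=0).round())
E
```

```text
[265.19491571 565.26644488 230.06008827] [-1.79882834e+02 -1.32651588e-02  1.54860024e+02] 85.50430972263912 18.700000000000003 0.0
top campos [476.42317478 -75.303984   918.86836062]
weight_case 0.61 [373. 142.] 5336 med [ 648. -167.   65.] lo [ 597. -253.   17.] hi [703. -84.  69.]
case_lid 0.89 [377. 135.] 5000 med [ 651. -167.   65.] lo [ 602. -252.   46.] hi [704. -84.  70.]
lid_knob 0.72 [257. 275.] 28 med [374.  63.   4.] lo [371. -31.  -2.] hi [382.  75.   9.]
latch 0.73 [372. 137.] 4970 med [ 651. -168.   65.] lo [ 602. -253.   48.] hi [703. -84.  70.]
balance 0.68 [350. 254.] 3542 med [ 427. -115.   31.] lo [ 360. -165.   20.] hi [492. -66.  43.]
pan_centre 0.72 [374. 137.] 5078 med [ 651. -168.   65.] lo [ 602. -254.   40.] hi [704. -84.  69.]
reagent_bottle 0.91 [242. 171.] 853 med [586.  86. 108.] lo [564.  67.  11.] hi [613. 113. 112.]
label_tape 0.68 [235. 260.] 719 med [399. 111.  19.] lo [369.  80.  -1.] hi [428. 142.  23.]
ph_box 0.88 [248. 214.] 969 med [502.  83.  10.] lo [468.  45.   4.] hi [535. 123.  13.]
microtube 0.68 [317. 187.] 107 med [561. -54.  13.] lo [
[... 345 characters left out ...]
lo [ 607. -255.   37.] hi [709. -87.  69.]
latch 0.53 [260. 221.] 31 med [ 583. -176.   61.] lo [ 581. -183.   55.] hi [ 586. -163.   64.]
balance 0.9 [285. 189.] 1680 med [ 460. -121.   30.] lo [ 367. -169.    9.] hi [499. -71.  42.]
pan_centre 0.9 [287. 186.] 1699 med [ 458. -121.   30.] lo [ 366. -170.    9.] hi [499. -71.  42.]
reagent_bottle 0.87 [376. 207.] 369 med [597.  70.  88.] lo [571.  63.  11.] hi [613. 106. 111.]
ph_box 0.54 [364. 202.] 373 med [502.  69.   9.] lo [470.  40.   1.] hi [533.  97.  12.]
forceps 0.45 [336. 171.] 166 med [378.  23.   5.] lo [371. -25.  -1.] hi [386.  75.   9.]
microtube 0.64 [318. 225.] 58 med [566. -57.  13.] lo [552. -65.   8.] hi [583. -48.  17.]
```

```bash
python3 - <<'E'
from h import *
im=cv2.imread("pics/top0.png"); cv2.imwrite("pics/top0c.png",cv2.resize(im[80:330,200:460],None,fx=2.3,fy=2.3,interpolation=cv2.INTER_CUBIC))
for n in("top","side"):
    c=cam(n); _,d=optics.grab_frame(n); P=cloud(d,c)
    X=P[...,0];Y=P[...,1];Z=P[...,2]; box=(X>560)&(X<730)&(Y>-290)&(Y<-50)
    m=box&(Z>60)&(Z<70)&(X>597); q=P[m][:,:2].astype(np.float32); print(n,"lid rect",cv2.minAreaRect(q),len(q),np.median(P[m][:,2]))
    k=box&(Z>74)&(Z<95); print("knob",k.sum(),P[k].mean(0),np.ptp(P[k],axis=0),np.percentile(P[k][:,2],90))
    l=box&(X<597)&(Z>50)&(Z<68); print("latch",l.sum(),P[l].mean(0),P[l].min(0),P[l].max(0))
    b=(X>340)&(X<520)&(Y>-190)&(Y<-50)&(Z>37)&(Z<46); e=cv2.minEnclosingCircle(P[b][:,:2].astype(np.float32)); print("pan",b.sum(),e,P[b].mean(0))
    b=(X>340)&(X<520)&(Y>-190)&(Y<-50)&(Z>12); print("bal",cv2.minAreaRect(P[b][:,:2].astype(np.float32)))
E
```

```text
top lid rect ((653.9449462890625, -168.5792999267578), (105.5297622680664, 176.7949981689453), 0.09428896009922028) 4755 65.43202819869137
knob 82 [ 617.19372852 -168.14855052   87.83472112] [17.50054372 17.25971904 12.51462119] 90.09482458370512
latch 56 [ 581.70505994 -168.97441409   59.09177585] [ 577.55328706 -180.79350421   50.07233622] [ 587.27080241 -156.73325618   65.57354817]
pan 1428 ((444.8782043457031, -115.48379516601562), 42.33584976196289) [ 444.88194198 -115.5709535    40.4016212 ]
bal ((425.8201599121094, -116.7388916015625), (140.14501953125, 105.15557098388672), 3.5495922565460205)
side lid rect ((656.0454711914062, -171.05206298828125), (107.90393829345703, 177.38478088378906), 0.518179178237915) 3669 65.48233028758443
knob 74 [ 622.93421459 -171.49773679   86.01320978] [18.69645798 17.19390952 13.66143666] 89.39709683826649
latch 49 [ 583.89416751 -171.92854926   58.68683966] [ 578.35448708 -183.52264693   50.41391689] [ 590.1850953  -160.75437756   64.28750842]
pan 642 ((447.4303894042969, -118.76953125), 42.86859130859375) [ 448.24379752 -119.11698352   39.97190465]
bal ((429.5148620605469, -119.89592742919922), (141.4674072265625, 105.32769775390625), 3.767221450805664)
```

View pics/top0c.png

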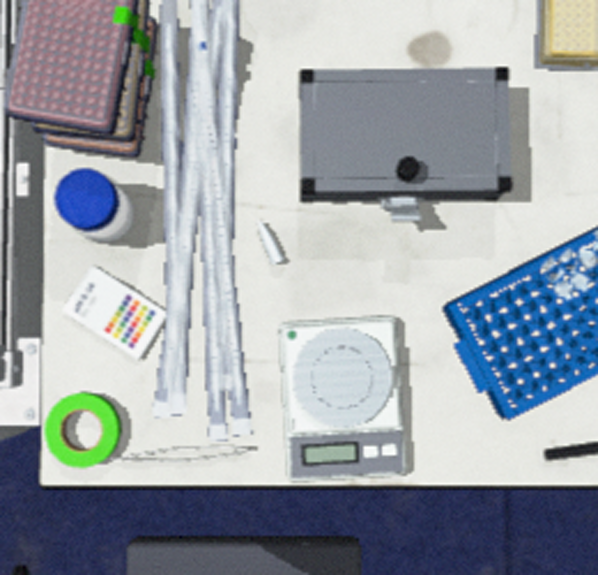

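View pics/side0.png

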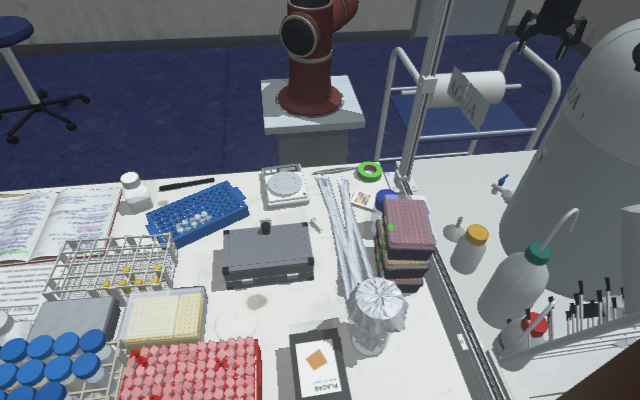

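```bash
python3 - <<'E'
from h import *
c=cam("side"); im,d=optics.grab_frame("side"); P=cloud(d,c)
for v in (0,20,40,60,80,100,120,140,160,175):
    r=[(u,P[v,u].round().astype(int).tolist()) for u in range(400,461,6) if d[v,u]>0 and abs(P[v,u,0])<900 and P[v,u,2]>20]
    print(v,r)
for n in("side","top"):
    c=cam(n); im,d=optics.grab_frame(n); P=cloud(d,c)
    m=(d>0)&(P[...,2]>120)&(P[...,0]>150)&(P[...,0]<1000)&(abs(P[...,1])<650)
    Q=P[m]; 
    H,xe,ye=np.histogram2d(Q[:,0],Q[:,1],bins=[np.arange(150,1001,50),np.arange(-650,651,50)])
    print(n,[(int(xe[i]),int(ye[j]),int(H[i,j]),int(Q[(Q[:,0]//50*50==xe[i])&(Q[:,1]//50*50==ye[j])][:,2].max())) for i,j in zip(*np.nonzero(H>8))])
E
```

```text
0 [(436, [448, 169, 452]), (442, [470, 170, 460]), (448, [463, 184, 457])]
20 [(436, [461, 171, 422]), (442, [465, 181, 424]), (448, [473, 188, 426])]
40 [(430, [461, 168, 386]), (436, [464, 179, 387]), (442, [473, 187, 390])]
60 [(406, [-96, 354, 69]), (424, [453, 169, 343]), (430, [474, 172, 353]), (436, [470, 186, 350])]
80 [(418, [447, 168, 297]), (424, [478, 167, 313]), (430, [479, 179, 313]), (436, [480, 191, 313]), (454, [571, 178, 363]), (460, [592, 177, 375])]
100 [(418, [467, 169, 261]), (424, [465, 184, 259]), (454, [590, 178, 336]), (460, [611, 177, 348])]
120 [(412, [460, 169, 207]), (418, [464, 181, 209])]
140 [(406, [456, 168, 150]), (412, [464, 179, 154]), (418, [474, 188, 161])]
160 [(406, [474, 171, 104]), (412, [471, 187, 100])]
175 [(400, [463, 169, 46]), (406, [470, 182, 51])]
side [(200, 450, 51, 347), (200, 500, 203, 368), (250, 450, 18, 346), (250, 500, 777, 392), (250, 550, 529, 392), (250, 600, 249, 349), (300, 500, 23, 392), (300, 550, 177, 394), (300, 600, 162, 347), (400, 150, 121, 452), (450, 150, 2348, 460), (550, 150, 366, 386), (550, 350, 10, 442), (5
[... 1644 characters left out ...]
700, 100, 530, 170), (700, 300, 2734, 372), (700, 350, 180, 362), (750, 0, 26, 166), (750, 50, 133, 168), (750, 100, 125, 169), (750, 200, 94, 155), (750, 250, 330, 164), (750, 350, 1617, 361), (800, -650, 233, 126), (800, -600, 274, 127), (800, -550, 280, 125), (800, -500, 251, 126), (800, -450, 186, 125), (800, -50, 710, 162), (800, 0, 715, 162), (800, 200, 596, 203), (800, 250, 896, 284), (800, 300, 96, 274), (800, 350, 99, 311), (850, -650, 326, 126), (850, -600, 388, 125), (850, -550, 417, 126), (850, -500, 348, 127), (850, -450, 286, 126), (850, -50, 340, 162), (850, 0, 340, 161), (850, 200, 52, 152), (850, 250, 26, 160), (850, 300, 70, 132), (850, 350, 202, 136), (850, 400, 121, 137)]
```

```bash
python3 - <<'E'
from h import *
print(np.array(optics.camera_model("wrist")["hand_eye"]).round(2))
K,R,t=cam("wrist"); print((-R.T@t).round(), R[2].round(2))
p0=np.array([265.5,565.8]); 
for r,a in [(500,65),(357,65),(357,55),(357,45),(357,35),(357,25),(357,15),(357,5),(357,-5),(357,-16)]:
    q=r*np.array([np.cos(np.radians(a)),np.sin(np.radians(a))]); print(r,a,q.round(),((q-p0)/500).round(3))
E
```

```text
[[  -0.     -0.97   -0.26   67.13]
 [   1.     -0.     -0.     -0.63]
 [   0.     -0.26    0.97 -143.06]
 [   0.      0.      0.      1.  ]]
[204. 594. 374.] [ 0.24 -0.11 -0.97]
500 65 [211. 453.] [-0.108 -0.225]
357 65 [151. 324.] [-0.229 -0.484]
357 55 [205. 292.] [-0.121 -0.547]
357 45 [252. 252.] [-0.026 -0.627]
357 35 [292. 205.] [ 0.054 -0.722]
357 25 [324. 151.] [ 0.116 -0.83 ]
357 15 [345.  92.] [ 0.159 -0.947]
357 5 [356.  31.] [ 0.18  -1.069]
357 -5 [356. -31.] [ 0.18  -1.194]
357 -16 [343. -98.] [ 0.155 -1.328]
```

Request:
step_arm:
  moves: "-0.02 -0.08 0 0 0 0.03 1;-0.035 -0.16 0 0 0 0.06 1;-0.05 -0.24 0 0 0 0.09 1;-0.07 -0.32 0 0 0 0.12 1;-0.09 -0.4 0 0 0 0.14 1;-0.105 -0.475 0 0 0 0.14 1;-0.121 -0.547 0 0 0 0.14 1;-0.075 -0.59 0 0 0 0.14 1;-0.026 -0.627 0 0 0 0.14 1;0.015 -0.675 0 0 0 0.14 1;0.054 -0.722 0 0 0 0.14 1;0.086 -0.776 0 0 0 0.14 1;0.116 -0.83 0 0 0 0.14 1;0.138 -0.888 0 0 0 0.14 1;0.159 -0.947 0 0 0 0.14 1;0.159 -0.947 0 0 0 0.14 1;0.159 -0.947 0 0 0 0.14 1"

```text
time_s: 2.87
tool_pos: [345.4, 91.1, 231.4]
tool_rot: [180.0, 0.0, 179.8]
ft_force: [-0.1, 0.2, 0.2]
opening: 85.2
finger_force: 0.0
```

Request:
step_arm:
  moves: "0.015 -0.08 0 0 0 0 1;0.02 -0.16 0 0 0 0 1;0.03 -0.24 0 0 0 0 1;0.06 -0.31 0 0 0 0 1;0.11 -0.37 0 0 0 0 1;0.16 -0.43 0 0 0 0 1;0.21 -0.48 0 0 0 0 1;0.28 -0.51 0 0 0 0 1;0.35 -0.525 -0.03 0 0 0 1;0.39 -0.525 -0.06 0 0 0 0.2;0.39 -0.525 -0.06 0 0 0 0.2;0.39 -0.525 -0.06 0 0 0 0.2;0.39 -0.525 -0.06 0 0 0 0.2"

```text
time_s: 3.95
tool_pos: [540.1, -168.9, 201.5]
tool_rot: [180.0, -0.0, -179.8]
ft_force: [0.0, -1.1, 1.5]
opening: 51.4
finger_force: 0.0
```

```bash
python3 - <<'E'
from h import *
s=monitor.get_state(); print(s["tool_pos"],s["opening"])
c=cam("wrist"); im,d=optics.grab_frame("wrist"); cv2.imwrite("pics/w1.png",im[...,::-1]); P=cloud(d,c)
X,Y,Z=P[...,0],P[...,1],P[...,2]; box=(X>560)&(X<730)&(Y>-290)&(Y<-50)&(d>0)
k=box&(Z>76)&(Z<95); print("knob",k.sum(),P[k].min(0),P[k].max(0))
l=box&(X<597)&(Z>52)&(Z<68); print("latch",l.sum(),P[l].mean(0),P[l].min(0),P[l].max(0))
m=box&(Z>60)&(Z<70)&(X>597); print("lid",P[m].min(0),P[m].max(0),np.median(Z[m]))
for th in("latch","lid_knob"):
    for r in optics.masks_of("wrist",th)[:2]:
        q=P[r["pixels"]&(d>0)]; print(th,r["p"],r["at"],np.median(q,0))
E
```

```text
[ 540.06425913 -168.85990216  201.45448534] 51.35093536227989
knob 446 [ 606.90534515 -180.06469815   77.73300284] [ 625.19509982 -162.30941942   91.04026913]
latch 197 [ 577.86995039 -171.45493302   61.85555072] [ 574.96851276 -183.12322931   52.04387613] [ 585.2840363  -159.57347889   64.17375767]
lid [ 598.95737429 -259.44482371   60.0057868 ] [704.22408991 -82.66993308  69.97097948] 65.87058361334317
latch 0.65 [316.1, 237.7] [ 587.8676549 -171.0544536   47.8278288]
lid_knob 0.92 [317.7, 306.5] [ 642.91167595 -168.8688665    65.77975196]
```

View pics/w1.png

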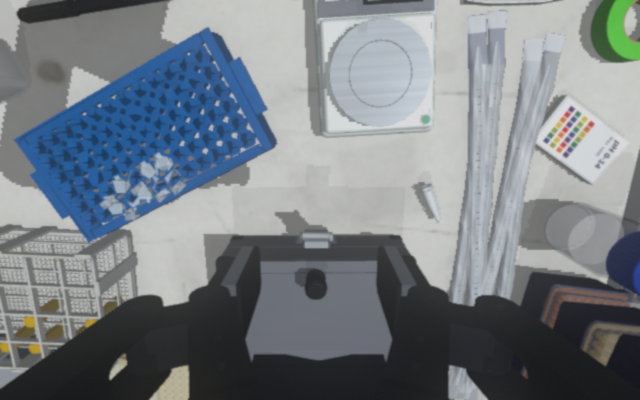

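Request:
step_arm:
  moves: "0.05 -0.002 -0.03 0 0 0 0.2;0.082 -0.002 -0.08 0 0 0 0.2;0.082 -0.002 -0.15 0 0 0 0.2;0.082 -0.002 -0.21 0 0 0 0.2;0.082 -0.002 -0.25 0 0 0 0.2;0.082 -0.002 -0.285 0 0 0 0.2;0.082 -0.002 -0.315 0 0 0 0.2;0.082 -0.002 -0.315 0 0 0 0.2;0.082 -0.002 -0.315 0 0 0 -1;0.082 -0.002 -0.315 0 0 0 -1;0.082 -0.002 -0.315 0 0 0 -1;0.082 -0.002 -0.315 0 0 0 -1;0.082 -0.002 -0.315 0 0 0 -1;0.082 -0.002 -0.315 0 0 0 -1"
  squeeze: 40

```text
time_s: 5.27
tool_pos: [582.1, -171.4, 46.1]
tool_rot: [-180.0, 0.1, -179.9]
ft_force: [-1.9, 2.5, 6.5]
opening: 22.6
finger_force: 39.4
```

Request:
step_arm:
  moves: "-0.007 0 -0.003 0 0 0 -1;-0.015 0 -0.007 0 0 0 -1;-0.022 0 -0.012 0 0 0 -1;-0.029 0 -0.017 0 0 0 -1;-0.035 0 -0.023 0 0 0 -1;-0.041 0 -0.029 0 0 0 -1;-0.046 0 -0.036 0 0 0 -1;-0.051 0 -0.043 0 0 0 -1;-0.055 0 -0.051 0 0 0 -1;-0.059 0 -0.06 0 0 0 -1;-0.059 0 -0.06 0 0 0 -1;-0.059 0 -0.06 0 0 0 -1"

```text
time_s: 6.27
tool_pos: [553.0, -171.6, 15.8]
tool_rot: [-179.9, 0.2, -179.9]
ft_force: [-0.6, 3.2, 5.4]
opening: 22.2
finger_force: 38.9
```

Request:
step_arm:
  moves: "0 0 0 0 0 0 0.2;0 0 0 0 0 0 0.2;0 0 0 0 0 0 0.2;0 0 0 0 0 0 0.2;0 0 0.05 0 0 0 0.2;0 0 0.12 0 0 0 0.2;0 0 0.2 0 0 0 0.2;0.02 0 0.25 0 0 0 0.2;0.08 0.001 0.25 0 0 0 0.2;0.134 0.001 0.22 0 0 0 0.2;0.134 0.001 0.17 0 0 0 0.2;0.134 0.001 0.13 0 0 0 0.2;0.134 0.001 0.114 0 0 0 0.2;0.134 0.001 0.114 0 0 0 0.2"

```text
time_s: 7.43
tool_pos: [616.3, -169.9, 67.2]
tool_rot: [179.9, -0.3, -179.9]
ft_force: [-0.2, -0.1, -0.0]
opening: 51.2
finger_force: 0.0
```

```bash
python3 - <<'E'
from h import *
s=monitor.get_state(); print(s["tool_pos"],s["ft_force"],s["opening"])
c=cam("side"); im,d=optics.grab_frame("side"); P=cloud(d,c); X,Y,Z=P[...,0],P[...,1],P[...,2]
m=(X>530)&(X<597)&(Y>-190)&(Y<-150)&(Z>22)&(Z<66); print(m.sum(),P[m].mean(0) if m.any() else "")
cw=cam("wrist"); im,d=optics.grab_frame("wrist"); P=cloud(d,cw); X,Y,Z=P[...,0],P[...,1],P[...,2]
m=(d>0)&(X>530)&(X<592)&(Y>-184)&(Y<-158)&(Z>10)&(Z<66); print(m.sum(),P[m].mean(0),P[m].min(0),P[m].max(0))
cv2.imwrite("pics/w2.png",im[...,::-1])
E
```

```text
[ 616.26164173 -169.87326986   67.22279925] [-0.2224896  -0.09042045 -0.02643079] 51.21423221836029
65 [ 561.36833119 -171.54560164   36.21741649]
3401 [ 568.3646756  -171.4481909    32.50743157] [ 550.01329145 -183.61394708   13.30021781] [ 591.98295636 -159.2990321    41.12988759]
```

View pics/w2.png

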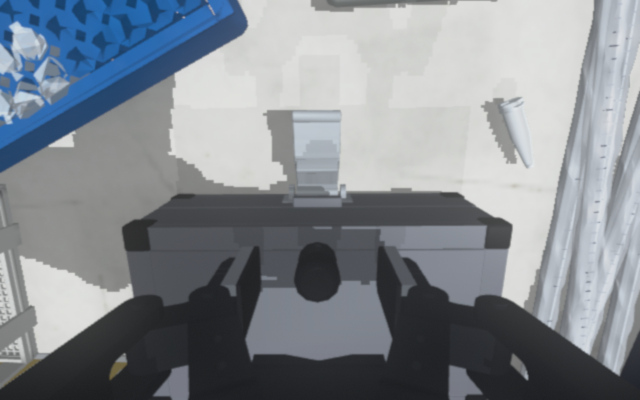

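Request:
step_arm:
  moves: "0.002 -0.001 0.003 0 0 0 0.2;0.002 -0.001 0.003 0 0 0 -1;0.002 -0.001 0.003 0 0 0 -1;0.002 -0.001 0.003 0 0 0 -1;0.002 -0.001 0.003 0 0 0 -1;0.002 -0.001 0.003 0 0 0 -1;0.002 -0.001 0.003 0 0 0 -1"
  squeeze: 60

```text
time_s: 8.12
tool_pos: [620.3, -171.1, 74.0]
tool_rot: [180.0, 0.1, -179.9]
ft_force: [-1.8, 2.3, 6.2]
opening: 15.6
finger_force: 58.5
```

Request:
step_arm:
  moves: "0.01 0 0.015 0 0 0 -1;0.02 0 0.029 0 0 0 -1;0.032 0 0.042 0 0 0 -1;0.046 0 0.054 0 0 0 -1;0.06 0 0.065 0 0 0 -1;0.075 0 0.074 0 0 0 -1;0.09 0 0.082 0 0 0 -1;0.107 0 0.089 0 0 0 -1;0.124 0 0.095 0 0 0 -1;0.141 0 0.098 0 0 0 -1;0.141 0 0.098 0 0 0 -1"

```text
time_s: 9.03
tool_pos: [691.9, -170.6, 123.0]
tool_rot: [180.0, 0.1, -179.9]
ft_force: [-1.1, 3.7, 3.6]
opening: 15.7
finger_force: 60.1
```

```bash
python3 - <<'E'
from h import *
s=monitor.get_state(); print(s["tool_pos"],s["ft_force"],s["opening"])
im,d=optics.grab_frame("side"); cv2.imwrite("pics/s3.png",im[100:350,150:470,::-1])
E
```

```text
[ 691.8892441  -170.59792748  123.02558158] [-1.07520424  3.68061023  3.58215229] 15.73766434489243
```

View pics/s3.png

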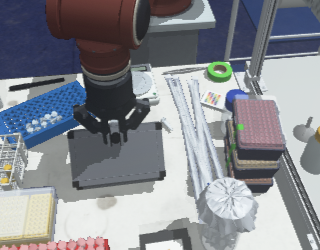

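Request:
step_arm:
  moves: "0.018 0 0.002 0 0 0 -1;0.035 0 0.003 0 0 0 -1;0.053 0 0.002 0 0 0 -1;0.071 0 0 0 0 0 -1;0.088 0 -0.004 0 0 0 -1;0.105 0 -0.009 0 0 0 -1;0.121 0 -0.016 0 0 0 -1;0.137 0 -0.024 0 0 0 -1;0.152 0 -0.034 0 0 0 -1;0.166 0 -0.045 0 0 0 -1;0.166 0 -0.045 0 0 0 -1;0.166 0 -0.045 0 0 0 -1"

```text
time_s: 10.08
tool_pos: [775.7, -170.1, 100.7]
tool_rot: [179.9, 0.4, -179.9]
ft_force: [2.1, 4.7, 3.4]
opening: 15.7
finger_force: 60.7
```

```bash
python3 - <<'E'
from h import *
c=cam("top"); im,d=optics.grab_frame("top"); P=cloud(d,c); X,Y,Z=P[...,0],P[...,1],P[...,2]
cv2.imwrite("pics/t4.png",cv2.resize(im[80:200,300:460,::-1],None,fx=4,fy=4))
m=(d>0)&(X>690)&(X<780)&(Y>-255)&(Y<-215)&(Z>50)&(Z<170); print(m.sum(),P[m].min(0),P[m].max(0))
c=cam("side"); im,d=optics.grab_frame("side"); P=cloud(d,c); X,Y,Z=P[...,0],P[...,1],P[...,2]
m=(d>0)&(X>690)&(X<790)&(((Y>-250)&(Y<-220))|((Y>-120)&(Y<-95)))&(Z>45)&(Z<170); 
print("side",m.sum());
h=Z[m];x=X[m]
for z in range(50,150,15):
    k=(h>z)&(h<z+15)
    if k.any(): print(z,k.sum(),np.median(x[k]),x[k].max())
E
```

```text
96 [ 709.75318227 -254.92390219   50.79193176] [ 743.01563978 -248.63101579  134.75241847]
side 743
50 90 747.5620492027228 750.1865690659849
65 102 749.7503302819068 751.6141530900043
80 109 752.3964673784549 754.265942687034
95 107 755.0021248848881 756.8081256364064
110 116 756.6981755164136 759.0659704578233
125 188 750.4402436613257 760.2022683620047
```

View pics/t4.png

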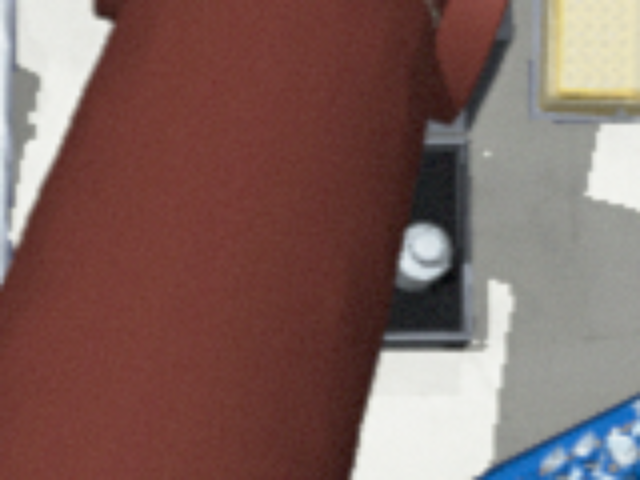

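Request:
step_arm:
  moves: "0 0 0 0 0 0 0.2;0 0 0 0 0 0 0.2;0 0 0 0 0 0 0.2;0 0 0 0 0 0 0.2;0.01 0 0 0 0 0 0.2;0.018 0 0.03 0 0 0 0.2;0.018 0 0.09 0 0 0 0.2;0.018 0 0.17 0 0 0 0.2;0.018 0 0.25 0 0 0 0.2;0.0 0 0.31 0 0 0 0.6;-0.06 0 0.32 0 0 0 1;-0.14 0 0.32 0 0 0 1;-0.22 0 0.32 0 0 0 1;-0.3 0 0.32 0 0 0 1;-0.38 0 0.32 0 0 0 1;-0.44 0 0.32 0 0 0 1;-0.46 0 0.32 0 0 0 1;-0.46 0 0.32 0 0 0 1"

```text
time_s: 11.68
tool_pos: [542.0, -171.5, 260.7]
tool_rot: [-179.9, 0.1, 180.0]
ft_force: [1.1, -0.3, 0.6]
opening: 85.4
finger_force: 0.0
```

```bash
python3 - <<'E'
from h import *
s=monitor.get_state(); print(s["tool_pos"],s["opening"])
c=cam("wrist"); im,d=optics.grab_frame("wrist"); cv2.imwrite("pics/w5.png",im[...,::-1]); P=cloud(d,c); X,Y,Z=P[...,0],P[...,1],P[...,2]
print("expect wells at px",[proj([645,-170.5+y,16],c).round() for y in(-63,-21,21,63)])
box=(d>0)&(X>605)&(X<690)&(Z>24)&(Z<70)
for y in(-63,-21,21,63):
    m=box&(abs(Y-(-170.5+y))<20); q=P[m]
    if len(q)<5: print(y,len(q)); continue
    zt=np.percentile(q[:,2],97); k=q[q[:,2]>zt-4]; print(y,len(q),"top",zt.round(1),"knob mid",((k.min(0)+k.max(0))/2).round(1),np.ptp(k,axis=0).round(1),"mean",k.mean(0).round(1))
for th in("weight_100","weight_200","weight_50"):
    for r in optics.masks_of("wrist",th)[:4]: print(th,round(r["p"],2),np.round(r["at"]),r["pixels"].sum())
c=cam("side"); im,d=optics.grab_frame("side"); P=cloud(d,c); X,Y,Z=P[...,0],P[...,1],P[...,2]
m=(d>0)&(X>725)&(X<790)&(((Y>-250)&(Y<-190))|((Y>-150)&(Y<-95)))&(Z>45)&(Z<120); a=np.polyfit(Z[m],X[m],1); print("lid tilt deg",np.degrees(np.arctan(a[0])))
E
```

```text
[ 542.00785981 -171.52533689  260.66330155] 85.39907300974475
expect wells at px [array([268., 255.]), array([302., 255.]), array([337., 255.]), array([371., 255.])]
-63 584 top 58.9 knob mid [ 643.3 -231.9   57.7] [15.5 15.6  5.3] mean [ 642.8 -231.5   57.9]
-21 71 top 33.4 knob mid [ 643.  -190.    31.7] [7.4 7.1 4.1] mean [ 642.6 -190.1   31.8]
21 190 top 41.1 knob mid [ 642.7 -150.    39.8] [ 9.8 10.5  4.9] mean [ 642.7 -150.3   39.7]
63 327 top 49.3 knob mid [ 640.2 -108.2   47.6] [13.7 13.6  4.5] mean [ 639.5 -108.4   47.9]
weight_100 0.64 [268. 256.] 650
weight_100 0.59 [336. 257.] 248
weight_100 0.55 [374. 256.] 410
weight_100 0.48 [304. 252.] 133
weight_200 0.64 [268. 256.] 650
weight_200 0.59 [336. 257.] 248
weight_200 0.55 [374. 256.] 410
weight_200 0.48 [304. 252.] 133
weight_50 0.64 [268. 256.] 650
weight_50 0.59 [336. 257.] 248
weight_50 0.55 [374. 256.] 410
weight_50 0.48 [304. 252.] 133
lid tilt deg 8.952936320770142
```

View pics/w5.png

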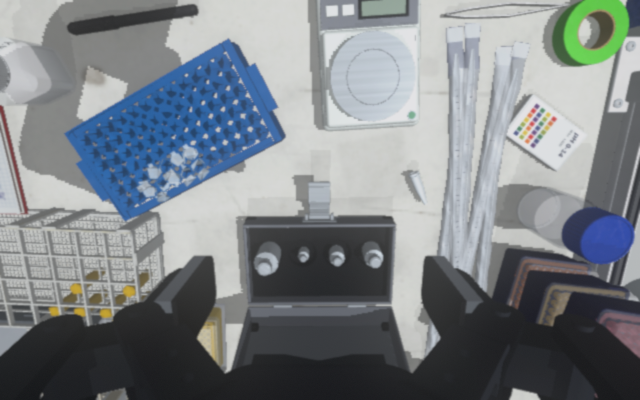

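Request:
step_arm:
  moves: "0.02 0.01 0 0 0 -0.04 0.2;0.04 0.02 0 0 0 -0.08 -0.25;0.06 0.04 0 0 0 -0.12 -0.25;0.08 0.05 0 0 0 -0.16 -0.25;0.1 0.06 0 0 0 -0.2 -0.25;0.12 0.08 0 0 0 -0.24 -0.25;0.14 0.09 0 0 0 -0.28 -0.25;0.16 0.1 0 0 0 -0.32 -0.25;0.18 0.11 0 0 0 -0.36 -0.25;0.195 0.125 0 0 0 -0.4 -0.25;0.195 0.125 -0.06 0 0 -0.44 -0.25;0.195 0.125 -0.12 0 0 -0.48 -0.25;0.195 0.125 -0.18 0 0 -0.5 -0.25;0.195 0.125 -0.25 0 0 -0.5 -0.25;0.195 0.125 -0.3 0 0 -0.5 -0.25;0.195 0.125 -0.33 0 0 -0.5 -0.25;0.195 0.125 -0.34 0 0 -0.5 -0.25;0.195 0.125 -0.34 0 0 -0.5 -0.25;0.195 0.125 -0.34 0 0 -0.5 -0.25;0.195 0.125 -0.34 0 0 -0.5 -0.25"

```text
time_s: 13.6
tool_pos: [642.4, -109.2, 91.5]
tool_rot: [179.8, 0.1, 90.1]
ft_force: [0.3, -0.2, 0.4]
opening: 31.9
finger_force: 0.0
```

```bash
python3 - <<'E'
from h import *
s=monitor.get_state(); print(s["tool_pos"],s["tool_rot"],s["opening"])
c=cam("wrist"); im,d=optics.grab_frame("wrist"); cv2.imwrite("pics/w6.png",im[...,::-1]); P=cloud(d,c); X,Y,Z=P[...,0],P[...,1],P[...,2]
m=(d>0)&(abs(X-640)<14)&(abs(Y+108)<20)&(Z>36)&(Z<54); q=P[m]; print(len(q),q.min(0),q.max(0),q.mean(0)); 
k=q[q[:,2]>45]; print((k.min(0)+k.max(0))/2,np.ptp(k,axis=0))
E
```

```text
[ 642.38590481 -109.18629203   91.48677767] [1.79763414e+02 6.73266765e-02 9.00640962e+01] 31.93442760850287
697 [ 630.93005721 -116.44639888   36.00974703] [650.26793288 -97.4882078   50.12890046] [ 640.58858717 -106.36102122   44.18155797]
[ 640.31923704 -108.36503359   47.56466709] [13.28880942 14.11906723  5.12846675]
```

View pics/w6.png

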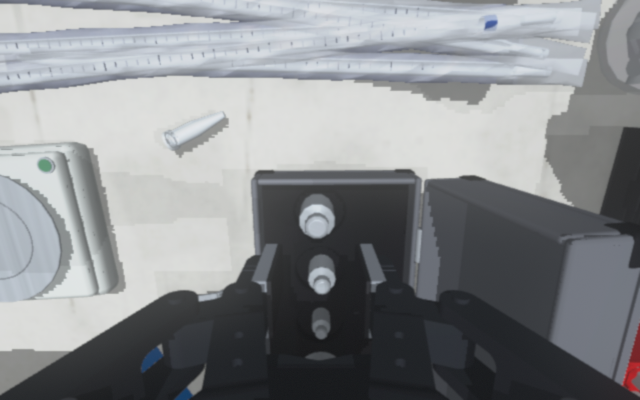

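Request:
step_arm:
  moves: "-0.003 0.001 -0.04 0 0 0 -0.25;-0.003 0.001 -0.07 0 0 0 -0.25;-0.003 0.001 -0.09 0 0 0 -0.25;-0.003 0.001 -0.1 0 0 0 -0.25;-0.003 0.001 -0.106 0 0 0 -0.25;-0.003 0.001 -0.106 0 0 0 -0.25;-0.003 0.001 -0.106 0 0 0 -0.25;-0.003 0.001 -0.106 0 0 0 -0.25"

```text
time_s: 14.32
tool_pos: [639.7, -108.4, 36.7]
tool_rot: [179.9, 0.0, 90.1]
ft_force: [-0.1, 0.1, 0.8]
opening: 32.1
finger_force: 0.0
```

Raise by 1.5 mm and close.

Request:
step_arm:
  moves: "0.001 0 0.003 0 0 0 -0.25;0.001 0 0.003 0 0 0 -0.6;0.001 0 0.003 0 0 0 -1;0.001 0 0.003 0 0 0 -1;0.001 0 0.003 0 0 0 -1;0.001 0 0.003 0 0 0 -1;0.001 0 0.003 0 0 0 -1"
  squeeze: 30

```text
time_s: 14.9
tool_pos: [640.3, -108.4, 38.2]
tool_rot: [179.9, 0.0, 90.1]
ft_force: [1.7, -0.2, 3.6]
opening: 11.7
finger_force: 29.4
```

Request:
step_arm:
  moves: "0 0 0.01 0 0 0 -1;0 0 0.03 0 0 0 -1;0 0 0.06 0 0 0 -1;0 0 0.1 0 0 0 -1;0 0 0.15 0 0 0 -1;0 0 0.2 0 0 0 -1;-0.03 0 0.2 0 0 0 -1;-0.08 0 0.2 0 0 0 -1;-0.13 -0.005 0.2 0 0 0 -1;-0.18 -0.01 0.2 0 0 0 -1;-0.23 -0.015 0.2 0 0 0 -1;-0.28 -0.02 0.2 0 0 0 -1;-0.32 -0.02 0.2 0 0 0 -1;-0.35 -0.02 0.2 0 0 0 -1;-0.37 -0.02 0.2 0 0 0 -1;-0.38 -0.02 0.2 0 0 0 -1;-0.38 -0.02 0.2 0 0 0 -1;-0.38 -0.02 0.2 0 0 0 -1;-0.38 -0.02 0.2 0 0 0 -1"

```text
time_s: 16.48
tool_pos: [450.1, -118.3, 137.9]
tool_rot: [179.9, 0.0, 90.1]
ft_force: [-0.6, -0.8, -0.2]
opening: 11.8
finger_force: 29.4
```

```bash
python3 - <<'E'
from h import *
s=monitor.get_state(); print(s["tool_pos"],s["tool_rot"],s["opening"],s["finger_force"])
c=cam("wrist"); im,d=optics.grab_frame("wrist"); cv2.imwrite("pics/w7.png",im[...,::-1]); P=cloud(d,c); X,Y,Z=P[...,0],P[...,1],P[...,2]
m=(d>0)&(abs(X-446)<60)&(abs(Y+117)<60)&(Z>36.5)&(Z<46); q=P[m].astype(np.float32); print(len(q),q.min(0),q.max(0),np.median(q,0),cv2.minEnclosingCircle(q[:,:2]))
w=(d>0)&(abs(X-s["tool_pos"][0])<16)&(abs(Y-s["tool_pos"][1])<18)&(Z>85)&(Z<160); q=P[w]
for z in range(90,160,6):
    k=q[abs(q[:,2]-z)<3]
    if len(k): print(z,len(k),k.min(0).round(1),k.max(0).round(1))
E
```

```text
[ 450.14831341 -118.34479942  137.86052019] [1.79949590e+02 1.79369014e-02 9.00673641e+01] 11.762763590354108 29.401354611909483Traceback (most recent call last):
  File "<stdin>", line 4, in <module>
cv2.error: OpenCV(4.12.0) /io/opencv/modules/imgproc/src/shapedescr.cpp:201: error: (-215:Assertion failed) count >= 0 && (depth == CV_32F || depth == CV_32S) in function 'minEnclosingCircle'
```

View pics/w7.png

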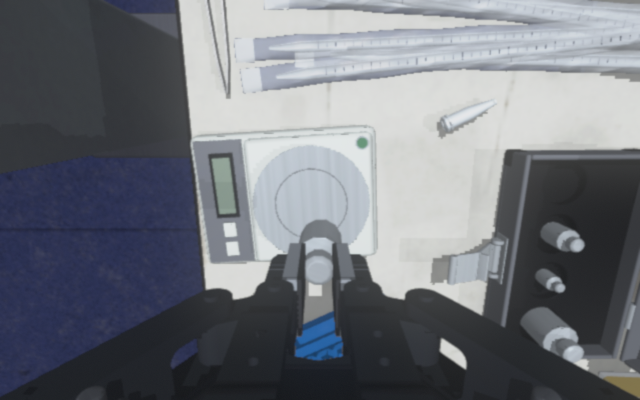

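```bash
python3 - <<'E'
from h import *
from scipy.optimize import least_squares
s=monitor.get_state()
c=cam("wrist"); im,d=optics.grab_frame("wrist"); P=cloud(d,c); X,Y,Z=P[...,0],P[...,1],P[...,2]
m=(d>0)&(abs(X-446)<60)&(abs(Y+117)<60)&(Z>36.5)&(Z<46); q=np.ascontiguousarray(P[m][:,:2],np.float32); print(len(q),np.median(Z[m]),q.min(0),q.max(0),cv2.minEnclosingCircle(q))
# pan outline: outermost points by angle
c0=np.array([446,-117.]); a=np.degrees(np.arctan2(*(q-c0).T[::-1])); r=np.hypot(*(q-c0).T)
e=np.array([q[(a//6==i)][np.argmax(r[a//6==i])] for i in range(-30,30) if (a//6==i).any()]); 
f=least_squares(lambda p:np.hypot(e[:,0]-p[0],e[:,1]-p[1])-p[2],[446,-117,42],loss="soft_l1"); print("fit",f.x,len(e))
w=(d>0)&(abs(X-450)<16)&(abs(Y+118)<22)&(Z>85)&(Z<160); q=P[w]
for z in range(90,160,6):
    k=q[abs(q[:,2]-z)<3]
    if len(k): print(z,len(k),k.min(0).round(1),k.max(0).round(1))
E
```

```text
8795 40.51407391943339 [ 401.79266 -155.54823] [485.86642  -75.654686] ((443.6914978027344, -118.16072845458984), 42.506629943847656)
fit [ 443.61428023 -117.32978214   41.74429382] 60
108 48 [ 439.8 -115.3  107.5] [ 460.4 -107.3  111. ]
114 144 [ 439.5 -115.5  111. ] [ 460.6 -107.1  117. ]
120 160 [ 439.3 -115.5  117. ] [ 460.4 -107.3  123. ]
126 162 [ 439.5 -114.4  123. ] [ 459.5 -107.   129. ]
132 217 [ 440.8 -114.9  129.1] [ 458.2 -107.   135. ]
138 315 [ 442.5 -116.2  135. ] [ 456.  -107.3  141. ]
144 463 [ 434.3 -129.5  141. ] [ 465.8 -107.   147. ]
150 894 [ 434.  -128.7  147. ] [ 466.  -106.8  153. ]
156 381 [ 434.1 -129.3  153.1] [ 466.  -106.8  159. ]
```

Request:
step_arm:
  moves: "-0.006 0 -0.03 0 0 0 -1;-0.012 0.001 -0.07 0 0 0 -1;-0.012 0.001 -0.1 0 0 0 -1;-0.012 0.001 -0.118 0 0 0 -1;-0.012 0.001 -0.126 0 0 0 -1;-0.012 0.001 -0.129 0 0 0 -1;-0.012 0.001 -0.129 0 0 0 -1;-0.012 0.001 -0.129 0 0 0 -1;-0.012 0.001 -0.129 0 0 0 -1;-0.012 0.001 -0.129 0 0 0 -1"

```text
time_s: 17.42
tool_pos: [444.2, -118.0, 73.7]
tool_rot: [179.9, 0.0, 90.1]
ft_force: [0.1, 0.3, -0.2]
opening: 12.2
finger_force: 29.4
```

Request:
step_arm:
  moves: "0 0 -0.002 0 0 0 -1;0 0 -0.004 0 0 0 -1;0 0 -0.005 0 0 0 -1;0 0 -0.006 0 0 0 -1;0 0 -0.006 0 0 0 -1;0 0 -0.006 0 0 0 -1;0 0 -0.006 0 0 0 -1"

```text
time_s: 18.0
tool_pos: [443.7, -117.8, 70.1]
tool_rot: [180.0, 0.0, 90.1]
ft_force: [0.4, -0.1, 3.1]
opening: 11.5
finger_force: 29.6
```

Request:
step_arm:
  moves: "0 0 -0.001 0 0 0 -1;0 0 -0.001 0 0 0 -1;0 0 -0.001 0 0 0 -1"

```text
time_s: 18.25
tool_pos: [444.1, -117.9, 70.1]
tool_rot: [179.9, 0.0, 90.1]
ft_force: [-0.6, 0.8, 5.5]
opening: 11.6
finger_force: 29.9
```

Force is rising with no further descent: the weight stands on the pan. Open, then rise.

Request:
step_arm:
  moves: "0 0 0.001 0 0 0 -0.7;0 0 0.001 0 0 0 -0.5;0 0 0.001 0 0 0 -0.3;0 0 0.001 0 0 0 -0.1;0 0 0.001 0 0 0 -0.1;0 0 0.001 0 0 0 -0.1;0 0 0.02 0 0 0 -0.1;0 0 0.06 0 0 0 -0.1;0 0 0.12 0 0 0 -0.1;0 0 0.2 0 0 0 -0.1;0 -0.05 0.25 0 0 0 -0.1;0 -0.12 0.25 0 0 0 -0.1;0 -0.18 0.25 0 0 0 -0.1;0 -0.2 0.25 0 0 0 -0.1;0 -0.2 0.25 0 0 0 -0.1"

```text
time_s: 19.5
tool_pos: [443.4, -219.5, 195.0]
tool_rot: [180.0, 0.0, 89.9]
ft_force: [-1.1, 1.1, -0.2]
opening: 38.8
finger_force: 0.0
```

```bash
python3 - <<'E'
from h import *
s=monitor.get_state(); print(s["tool_pos"],s["ft_force"],s["opening"])
c=cam("wrist"); im,d=optics.grab_frame("wrist"); cv2.imwrite("pics/w8.png",im[...,::-1]); P=cloud(d,c); X,Y,Z=P[...,0],P[...,1],P[...,2]
m=(d>0)&(abs(X-444)<25)&(abs(Y+118)<25)
for lo,hi in((45,65),(72,82)):
    q=P[m&(Z>lo)&(Z<hi)]; print(lo,len(q),q.min(0) if len(q) else "",q.max(0) if len(q) else "")
c=cam("side"); im,d=optics.grab_frame("side"); P=cloud(d,c); X,Y,Z=P[...,0],P[...,1],P[...,2]
m=(d>0)&(X>725)&(X<790)&(((Y>-250)&(Y<-190))|((Y>-150)&(Y<-95)))&(Z>45)&(Z<120); a=np.polyfit(Z[m],X[m],1); print("lid tilt deg",np.degrees(np.arctan(a[0])))
E
```

```text
[ 443.41286266 -219.54481777  195.02201039] [-1.11826813  1.06555731 -0.23328748] 38.80771533819309
45 64 [ 433.13160813 -128.53300878   45.17869048] [ 454.12373059 -120.7859788    64.94640163]
72 335 [ 437.28878502 -124.59256334   72.64048556] [ 450.0674591  -111.40190268   81.92283582]
lid tilt deg 8.910247655967973
```

View pics/w8.png

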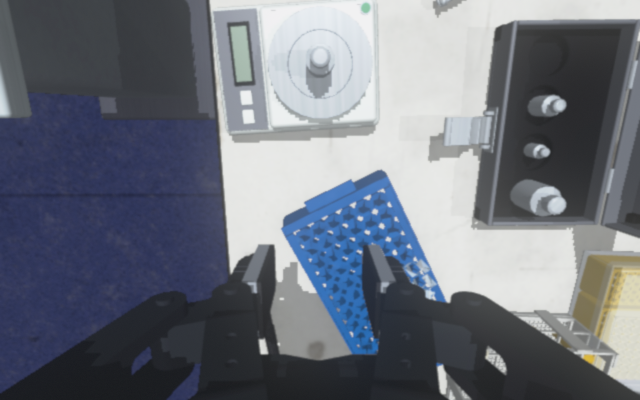

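The 100 g weight stands upright in the middle of the ring (px 318,65). The other three weights are in their wells and the lid is still open at about 99°.

```bash
python3 -c "
from h import *
print(ctrl.finish_job())"
```

```text
the job is handed in; nothing more can be done
None
```

The job is handed in: the latch is swung clear, the lid is open at about 99°, the 100 g weight stands upright inside the ring on the pan, and the other three weights are in their wells; no verdict was returned.

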